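Stand the orange remote in the media-wall organiser

TASK

Take the orange remote off its sloping rest and stand it upright in the open pocket of the grey organiser, lowering it until its foot is on the pocket's floor before letting go rather than dropping it in. Leave the black remote on its own rest and the steel photo frame where it is.

Things in the scene. Friction and masses are not known exactly. Their poses are not given: they have to be found in the camera images.
- orange_remote_center (a point): Centre of the orange remote: 20 mm thick (x, white keys on +x), 44 wide (y), 160 long (z, foot to top), 0.1-0.18 kg. Leans 30 deg, top to the robot's side, on a fixed dark wooden rest (left or right one): a 26 mm wide strip behind its lower 85 mm, a ledge with 8 mm front lip and 12 mm side stops at its foot; upper 75 mm free: grip about 20 mm below the top. Draw it out 15 mm or more along its z.
- pocket_mouth (a point): Centre of the open mouth of the grey plastic organiser's upright pocket (fixed), rim 80 mm above the shelf; z up. Inside 34 mm (x) by 60 mm (y), walls 4 mm, inner floor 4 mm above the shelf: the remote's width goes along y, either face forward; seated, its centre is 84 mm above the shelf. At y = 34 to 134 mm is the closed box with pale clip-on lid, 61 mm high.
- black_remote_center (a point): Centre of the black remote with grey keys, same size and axes as the orange one, leaning likewise on the other, equal rest. Not to be moved.
- photo_frame: Stainless steel standing photo frame, 130 mm wide (y), 172 mm high, foot plate 85 mm deep (x), picture away from the robot, at the far left. Origin: centre of its underside. Not to be moved. (A stack of ceramic coasters, 98 mm across, 40 mm high, stands beyond the organiser.)

How it is judged:
At the end, for the whole second after the job is handed in: The orange remote stands at rest in the open pocket, foot down on its floor: its centre within 20 mm of the pocket's axis and 70 to 95 mm above the shelf, leaning less than 20 degrees from vertical (horizontal distance between orange_remote_center and pocket_mouth below 0.02 m and height (world z) of orange_remote_center between 0.07 and 0.095 m and angle between orange_remote_center's own z axis and vertical below 0.35 rad and linear speed of orange_remote below 0.02 m/s); the robot touches nothing.
It fails at once if the orange remote is dropped into the pocket (falls faster than 0.8 m/s with its foot below the rim) (horizontal distance between orange_remote_center and pocket_mouth below 0.03 m and height (world z) of orange_remote_center below 0.15 m and linear speed of orange_remote above 0.8 m/s).
It fails at once if the black remote is moved by more than 20 mm (distance of black_remote_center from where it was at the start of the episode above 0.02 m).
It fails at once if the photo frame is moved by more than 20 mm or tipped (distance of photo_frame from where it was at the start of the episode above 0.02 m or angle between photo_frame's own z axis and vertical above 0.35 rad).
It also fails if it takes over 34 s, if anything falls off the work surface, if the arm or the gripper's body presses on something with over 40 N, if the wrist force passes 120 N, or if a joint passes its speed limit or range.

ROBOT

A 7-joint arm with a two-finger parallel gripper is mounted at the origin on the work surface. World frame = base frame: x ahead of the robot, y to its left, z up, the work surface at z = 0. Lengths are in m, angles in rad, forces in N, time in s.
With the tool pointing down it reaches from about 0.4 to 0.9 m from the base axis. Payload 5.5 kg.
Tool frame: the origin (TCP) lies at the very end of the fingers, on their centre line; the grasp point (between the pads) lies 19 mm behind it (manip.grip_depth is the distance from the TCP to the grasp point, in m); z points along the fingers, y is the direction in which the jaws open and shut (so a half turn about z gives the same grasp; the last joint's range is limited). The gripper opens to 85 mm and grips with 20 to 120 N. Pads are 22 mm wide; open, the fingers measure 114 mm over their backs; the gripper's body (76 mm by 85 mm) begins 54 mm behind the grasp point. The pads swing forward as they close: fully open they stand 13 mm farther back than shut.
Start: joints at [1.485, 0.501, -0.427, 1.55, 0.221, 1.138, -0.21], TCP at [0.222, -0.611, 0.231] pointing down, gripper open.
Joint ranges: [-2.88, 2.88], [-0.31, 2.03], [-1.54, 1.56], [0.2, 2.42], [-1.41, 4.55], [0.19, 2.02], [-2.57, 2.57]. Speed limits (rad/s): [2.57, 2.57, 3.14, 3.14, 3.14, 3.14, 3.14].

INTERFACE

Orientations are given as a 3x3 rotation matrix whose columns are the frame's x, y, z axes.
In Python, from workcell import manip, vision gives the robot as it stands. The module is installed in compiled form; this text tells all that it offers.
- The arm moves only by the shell command python3 -m creep 'ROWS' [FORCE]. ROWS is a JSON object of lists of equal length, an entry for each row: "slide": the shift along the tool's x, y, z in mm, a list of three; "roll": the turn about the tool's z in degrees; "hand": the opening, from 0 (shut) to 1 (fully open). In form: {"slide": [[dx, dy, dz], ...], "roll": [roll, ...], "hand": [hand, ...]}. A call has 1 to 8 rows; each row is the pose to reach, as a shift and turn from the pose commanded when the call began, along the tool's axes at that moment; what a row does not reach only later rows make up. A row lasts 1/12 s, in which the tool goes at most 41.7 mm and 7.16 degrees, less where a joint would pass 70% of its speed; a pose out of reach is approached as far as the arm can. A call with a gripper value outside its range is refused whole. The fingers move at their own pace and stop on an object; FORCE is the grip in N (left out, the last holds). Time passes only in rows, so rows that repeat a pose let the fingers close. It gives the time, the measured TCP pose, the force and the opening at its end, in the units of the state.
- manip.state(): the state, without advancing time (a new reading comes with each control period).
- vision.get_image(name): name is "side" or "top" or "wrist"; returns the picture (384x512x3 uint8, red, green, blue); there is no depth.
- vision.camera_info(name): a dict with "camera_matrix" (3x3 intrinsics, pixels), "k1" (the pictures are not rectified: a ray, as slopes to the right and down, at radius r is drawn at 1 + k1 r^2 times it, then the intrinsics apply), "rvec" (rotation vector, rad) and "tvec" (3), from world to camera coordinates, as OpenCV has them; the wrist camera has in their place "tool_from_camera" (4x4, takes a point from camera to tool coordinates, whose origin is the TCP and whose axes are the flange's). Camera axes: x right, y down, z forward; pixel columns grow to the right and rows downward; lengths in m; the calibration is good to about 2 mm. A picture is of the moment at which its call begins: read the wrist's pose just before it. camera_info takes no time and is no camera call.
- manip.sign_off(): hands the job in, once; it reports no verdict.
Trained networks look in the newest picture that a camera, given by its name, has taken for a name from the list of things; names that differ only in an ending like _2 or _b are one class to them, and where a whole thing is asked for, a point or a joint stands for the part that bears it (a point fixed in the world has none). Each returns a list of dicts, best first, with "confidence" (0 to 1); they miss things now and then, are a little off and sometimes report something else, mostly with a low value. They report only what shows in the picture. A call takes as long as a camera call.
- vision.spot_in(label, camera): "point" ([column, row] as shares, 0 to 1, of the picture: columns of its width, rows of its height, amid what is visible of it).
The state is a dict: "clock": time; "qpos": joint angles; "qd": joint speeds; "effort": joint torques, N m; "eef_pos": TCP position; "eef_rot": TCP orientation; "wrist_force": force on the tool from outside, world axes, zero at the start; "moment": the same for the moment, N m; "opening": finger opening in m.
Only numpy, scipy, OpenCV 4.12 (cv2) and the standard library are available. Lean on these libraries where they do the work, as an engineer would, in place of code of your own. Each camera call takes 0.05 s, during which the arm holds its last target. There are 200 camera calls.

## Working session

There is one attempt and no reset: what is moved stays moved. The work goes in short steps, Python scripts to look and compute and a shell command to move; the robot and the scene stay as the last step left them, time stands still between calls to the robot, and variables do not carry over. Pictures are saved under pics/ and viewed, about 8 in all and at most 12, crops included, and the job is handed in when it is done.

```bash
mkdir -p pics
cat > h.py <<'E'
import numpy as np, cv2
from workcell import manip, vision
def save(n,f):
    im=vision.get_image(n); cv2.imwrite('pics/'+f,im[:,:,::-1]); return im
def ray(n,px,st=None):
    c=vision.camera_info(n); K=np.array(c['camera_matrix']); 
    d=np.array([c['k1'],0,0,0,0],float)
    p=cv2.undistortPoints(np.array([[px]],float),K,d)[0,0]; v=np.array([p[0],p[1],1])
    if n=='wrist':
        T=np.array(c['tool_from_camera']); R=np.array(st['eef_rot']); o=R@T[:3,3]+st['eef_pos']; v=R@T[:3,:3]@v
    else:
        R=cv2.Rodrigues(np.array(c['rvec'],float))[0]; o=-R.T@np.array(c['tvec']).ravel(); v=R.T@v
    return o,v/np.linalg.norm(v)
def atz(n,px,z,st=None):
    o,v=ray(n,px,st); return o+v*(z-o[2])/v[2]
def tri(*rs):
    A=sum(np.eye(3)-np.outer(v,v) for o,v in rs); b=sum((np.eye(3)-np.outer(v,v))@o for o,v in rs)
    p=np.linalg.solve(A,b); return p,[np.linalg.norm(np.cross(p-o,v)) for o,v in rs]
def proj(n,P,st=None):
    c=vision.camera_info(n); K=np.array(c['camera_matrix']); d=np.array([c['k1'],0,0,0,0],float)
    P=np.atleast_2d(np.array(P,float))
    if n=='wrist':
        T=np.array(c['tool_from_camera']); R=np.array(st['eef_rot'])@T[:3,:3]; o=np.array(st['eef_rot'])@T[:3,3]+st['eef_pos']
        Q=(P-o)@R; return cv2.projectPoints(Q,np.zeros(3),np.zeros(3),K,d)[0][:,0]
    return cv2.projectPoints(P,np.array(c['rvec'],float),np.array(c['tvec'],float),K,d)[0][:,0]
E
python3 - <<'E'
from h import *
s=manip.state(); print(s['clock'],s['eef_pos'],np.round(s['eef_rot'],3).tolist(),s['opening'],manip.grip_depth)
a=save('top','t0.png'); b=save('side','s0.png')
cv2.imwrite('pics/both0.png',cv2.resize(np.vstack([a,b])[:,:,::-1],(448,672))[:600])
for n in('top','side'):
  o,v=ray(n,[256,192]);print(n,o.round(3),v.round(3))
  for l in('orange_remote_center','pocket_mouth','black_remote_center','photo_frame'):
    for r in vision.spot_in(l,n)[:2]: print(n,l,np.round(np.array(r['point'])*[512,384],1),round(r['confidence'],2))
E
```

```text
0.0 [ 0.22191919 -0.61020843  0.23023603] [[0.94, 0.342, -0.001], [0.342, -0.94, 0.002], [0.0, -0.002, -1.0]] 0.08531959019022435 0.0187
top [0.335 0.084 1.211] [ 0.165  0.038 -0.986]
top orange_remote_center [437.  214.7] 0.74
top pocket_mouth [315.5 160. ] 0.58
top black_remote_center [205.7 203.6] 0.87
top photo_frame [ 99.8 166.9] 0.58
side [-0.007  0.879  0.875] [ 0.433 -0.63  -0.645]
side orange_remote_center [341.7 131.2] 0.58
side pocket_mouth [257.  173.5] 0.56
side black_remote_center [236.6 214.3] 0.75
side photo_frame [121.3 274.6] 0.85
side photo_frame [257.  175.2] 0.17
```

View pics/t0.png

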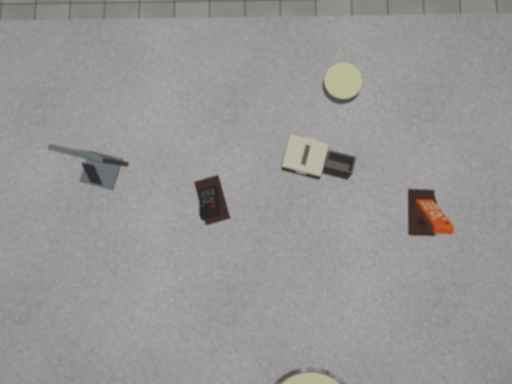

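View pics/s0.png

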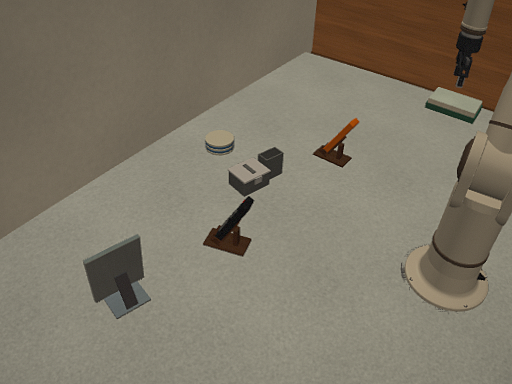

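Top view: the orange remote is at (437,215) on the right rest, the black one at (206,203), the pocket at about (339,165) to the right of the lid box, and the frame is far left. The side view agrees. I'll triangulate these.

Run:
```python
from h import *
t=cv2.imread('pics/t0.png');s=cv2.imread('pics/s0.png')
def cr(im,x,y,w,h,k=5): return cv2.resize(im[y:y+h,x:x+w],None,fx=k,fy=k,interpolation=cv2.INTER_CUBIC)
A=np.hstack([cr(t,400,180,60,60),cr(t,275,125,90,60)[:, :]])
B=np.hstack([cr(s,305,110,60,60),cr(s,220,140,90,60)])
cv2.imwrite('pics/c1.png',np.vstack([A,B]))
print('orange',tri(ray('top',[437,214.7]),ray('side',[341.7,131.2])))
def om(im):
    h=cv2.cvtColor(im,cv2.COLOR_BGR2HSV); m=cv2.inRange(h,(3,180,110),(18,255,255)); m[:, :300]=0;return m
for n,im in(('top',t),('side',s)):
    m=om(im); m=m if n=='top' else cv2.inRange(cv2.cvtColor(im,cv2.COLOR_BGR2HSV),(3,200,150),(18,255,255)); 
    k,l,st,c=cv2.connectedComponentsWithStats(m); i=1+st[1:,4].argmax(); print(n,st[i],c[i])
    print(cv2.minAreaRect(np.argwhere(l==i)[:,::-1].astype(np.float32)))
```

```text
orange (array([ 0.46710904, -0.28389369,  0.10672567]), [np.float64(0.0005936015089640445), np.float64(0.0005936015089639617)])
top [416 199  37  34 340] [436.16470588 220.03235294]
((432.9400329589844, 215.92001342773438), (46.20000457763672, 18.0), 53.13010025024414)
side [350 119   8   7  35] [353.45714286 121.77142857]
((353.5000305175781, 121.5), (4.242640495300293, 7.071067810058594), 45.0)
```

View pics/c1.png

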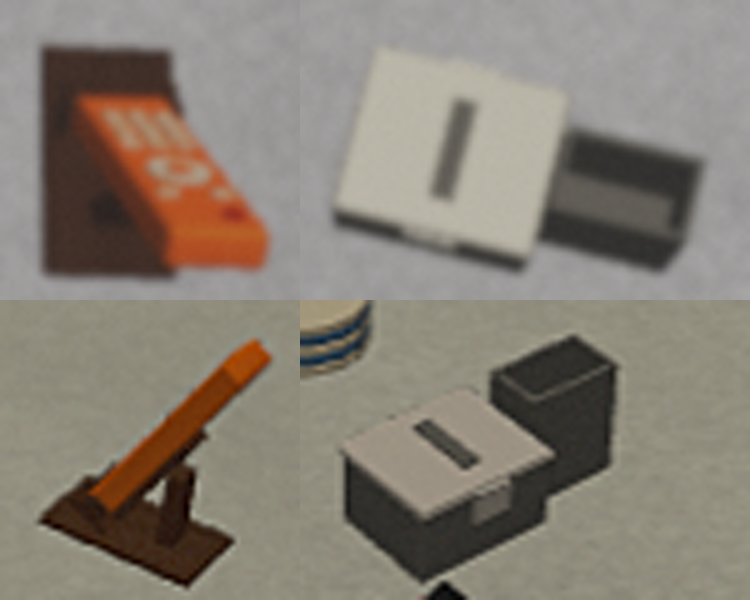

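Crops: the orange keys face away from the robot. The foot edge is at top px (416..436.6, 199.4), and the cap near edge is at about (433.6..453, 233). The pocket rim is clear in both views, so I'll fit models to these corners.

```bash
cat > fit.py <<'E'
from h import *
from scipy.optimize import least_squares
def Rm(yaw,lean):
    c,s=np.cos(yaw),np.sin(yaw);Z=np.array([[c,-s,0],[s,c,0],[0,0,1]])
    c,s=np.cos(lean),np.sin(lean);return Z@np.array([[c,0,-s],[0,1,0],[s,0,c]])
E
python3 - <<'E'
from fit import *
T=lambda a,b:(400+a/5,180+b/5); S=lambda a,b:(305+a/5,110+(b-300)/5)
k=lambda sx,sy,sz:np.array([sx*.01,sy*.022,sz*.08])
top=[(k(1,1,-1),T(80,97)),(k(1,-1,-1),T(183,97)),(k(1,-1,1),T(268,233)),(k(1,1,1),T(165,230)),(k(-1,1,1),T(168,267)),(k(-1,-1,1),T(265,267))]
sd=[(k(1,1,1),S(222,372)),(k(1,-1,1),S(258,340)),(k(-1,-1,1),S(272,358)),(k(-1,1,1),S(238,388)),(k(1,1,-1),S(92,492)),(k(-1,1,-1),S(105,510))]
def f(p):
    R=Rm(p[3],p[4]);r=[]
    for n,L in(('top',top),('side',sd)):
        r.append((proj(n,[p[:3]+R@a for a,_ in L])-[b for _,b in L]).ravel())
    return np.concatenate(r)
q=least_squares(f,[.467,-.284,.1,0,.5],x_scale=[.01,.01,.01,.1,.1]); p=q.x
print('orange',p[:3].round(4),np.degrees(p[3:]).round(1),np.abs(q.fun).max().round(2)); R=Rm(p[3],p[4]);print('grip',p[:3]+R@[0,0,.06],'foot z',(p[:3]+R@[-.01,0,-.08])[2])
T=lambda a,b:(275+(a-300)/5,125+b/5); S=lambda a,b:(220+(a-300)/5,140+(b-300)/5)
k=lambda sx,sy:np.array([sx*.021,sy*.034,.08])
top=[(k(1,1),T(572,128)),(k(1,-1),T(703,160))]
sd=[(k(1,1),S(490,372)),(k(1,-1),S(575,335)),(k(-1,-1),S(617,367)),(k(-1,1),S(530,402))]
ltop=[((1,1),T(378,48)),((1,-1),T(567,95)),((-1,-1),T(525,260)),((-1,1),T(332,208))]
def g(p):
    R=Rm(p[2],0);o=np.array([p[0],p[1],0]);r=[]
    for n,L in(('top',top),('side',sd)): r.append((proj(n,[o+R@a for a,_ in L])-[b for _,b in L]).ravel())
    r.append((proj('top',[o+R@[p[3]*a[0],.084+p[4]*a[1],.061] for a,_ in ltop])-[b for _,b in ltop]).ravel())
    return np.concatenate(r)
q=least_squares(g,[.6,0,0,.04,.05],x_scale=[.01,.01,.1,.01,.01]);print('pocket',q.x.round(4),np.degrees(q.x[2]),q.fun.round(1))
E
```

```text
orange [ 0.4677 -0.2825  0.0883] [-5.3 30. ] 2.11
grip [ 0.43774978 -0.27976644  0.14019924] foot z 0.014006249906203916
pocket [ 0.596  -0.0716 -0.2644  0.042   0.0478] -15.148051080849996 [-1.2 -0.2  0.5  0.6 -0.2 -0.1 -0.3 -0.3  0.2 -0.4  0.7  0.4 -0.1 -0.3
  0.2  0.   0.1 -0.3  0.3  0.1]
```

```bash
python3 -m creep '{"slide":[[316,-236,-20],[316,-236,-20],[316,-236,-20],[316,-236,-20],[316,-236,-20],[316,-236,-20],[316,-236,-20],[316,-236,-20]],"roll":[25,25,25,25,25,25,25,25],"hand":[1,1,1,1,1,1,1,1]}' 25; python3 -c "
from h import *
s=manip.state();print(s['clock'],np.round(s['eef_pos'],4),np.round(s['eef_rot'],3).tolist(),np.round(s['qpos'],2))"
```

```text
clock: 1.17
eef_pos: [0.4056, -0.3307, 0.2487]
eef_rot: [[0.996, -0.087, 0.0], [-0.087, -0.996, -0.001], [0.001, 0.001, -1.0]]
wrist_force: [1.1, -0.9, -0.3]
opening: 0.0851
1.1667 [ 0.4056 -0.3307  0.2487] [[0.996, -0.087, 0.0], [-0.087, -0.996, -0.001], [0.001, 0.001, -1.0]] [ 1.06  0.26 -0.5   1.85  0.14  1.07 -1.15]
```

```bash
python3 -m creep '{"slide":[[27,-53,0],[27,-53,0],[27,-53,0],[27,-53,0]],"roll":[0,0,0,0],"hand":[1,1,1,1]}'
python3 - <<'E'
from fit import *
s=manip.state(); im=save('wrist','w1.png'); print(s['clock'],np.round(s['eef_pos'],4))
R=Rm(np.radians(-5.3),np.radians(30));o=np.array([.4677,-.2825,.0883])
big=cv2.resize(im[:,:,::-1],(768,576))
P=[o+R@[sx*.01,sy*.022,sz*.08] for sz in(-1,1) for sx,sy in((1,1),(1,-1),(-1,-1),(-1,1))]
u=proj('wrist',P,s); print(u.round(0).tolist())
for a in u: cv2.circle(big,(int(a[0]*1.5),int(a[1]*1.5)),3,(0,255,0),-1)
cv2.imwrite('pics/w1b.png',big)
E
```

```text
clock: 1.5
eef_pos: [0.437, -0.2809, 0.2485]
eef_rot: [[0.996, -0.084, 0.0], [-0.084, -0.996, -0.001], [0.0, 0.001, -1.0]]
wrist_force: [-0.7, -0.5, -0.8]
opening: 0.0853
1.5 [ 0.437  -0.2809  0.2485]
[[239.0, 100.0], [274.0, 100.0], [273.0, 114.0], [240.0, 114.0], [230.0, 191.0], [281.0, 192.0], [280.0, 207.0], [231.0, 206.0]]
```

View pics/w1b.png

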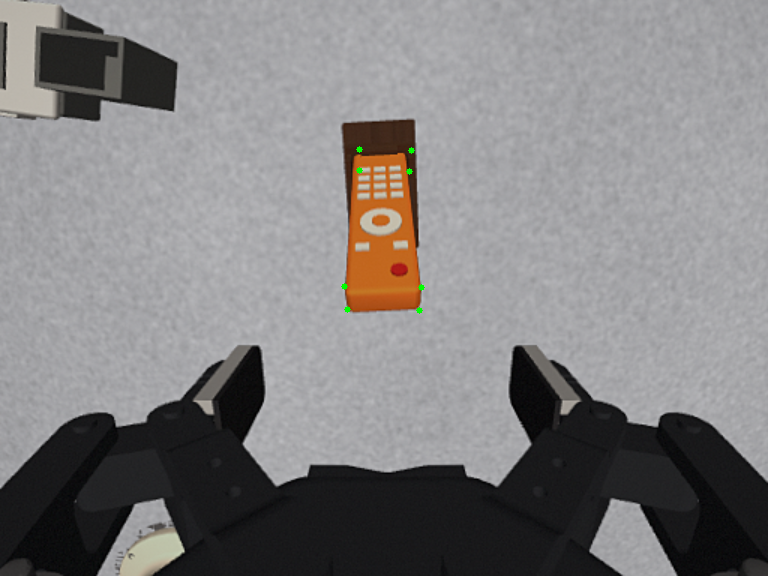

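The fit matches the wrist view: the projected corners lie on the cap at (345..420, 288..310). The rest is about 2.5° less turned than estimated. I'll descend and close.

```bash
python3 -m creep '{"slide":[[1,-1,35],[1,-1,70],[1,-1,105],[1,-1,131],[1,-1,131],[1,-1,131]],"roll":[-2.5,-2.5,-2.5,-2.5,-2.5,-2.5],"hand":[1,1,1,1,1,1]}' 25;  python3 -m creep '{"slide":[[0,0,0],[0,0,0],[0,0,0],[0,0,0],[0,0,0],[0,0,0],[0,0,0],[0,0,0]],"roll":[0,0,0,0,0,0,0,0],"hand":[0,0,0,0,0,0,0,0]}' 25
```

```text
clock: 2.05
eef_pos: [0.4355, -0.2821, 0.1161]
eef_rot: [[0.999, -0.047, -0.003], [-0.047, -0.999, 0.002], [-0.003, -0.002, -1.0]]
wrist_force: [-0.4, 0.3, 0.3]
opening: 0.0851
clock: 2.72
eef_pos: [0.4385, -0.2817, 0.1188]
eef_rot: [[0.999, -0.044, 0.002], [-0.044, -0.999, -0.002], [0.002, 0.002, -1.0]]
wrist_force: [-0.7, 1.0, 8.0]
opening: 0.044
```

```bash
python3 -m creep '{"slide":[[-8,0,-14],[-16,0,-28],[-24,0,-42],[-32,0,-56],[-32,0,-86],[-32,0,-110],[-32,0,-110],[-32,0,-110]],"roll":[0,0,0,0,0,0,0,0],"hand":[0,0,0,0,0,0,0,0]}'
python3 - <<'E'
from h import *
s=manip.state(); w=save('wrist','w2.png');b=save('side','s2.png');print(s['clock'],np.round(s['eef_pos'],4))
u=proj('side',s['eef_pos'])[0].astype(int);print(u)
c=b[max(0,u[1]-60):u[1]+60,u[0]-80:u[0]+80]
cv2.imwrite('pics/c2.png',np.vstack([cv2.resize(w,(400,300)),cv2.resize(c,(400,300),interpolation=cv2.INTER_CUBIC)])[:,:,::-1])
E
```

```text
clock: 3.38
eef_pos: [0.4061, -0.2804, 0.2287]
eef_rot: [[0.999, -0.044, 0.002], [-0.044, -0.999, -0.003], [0.003, 0.003, -1.0]]
wrist_force: [-0.4, -0.6, -0.8]
opening: 0.0439
3.3833 [ 0.4061 -0.2804  0.2287]
[364 104]
```

View pics/c2.png

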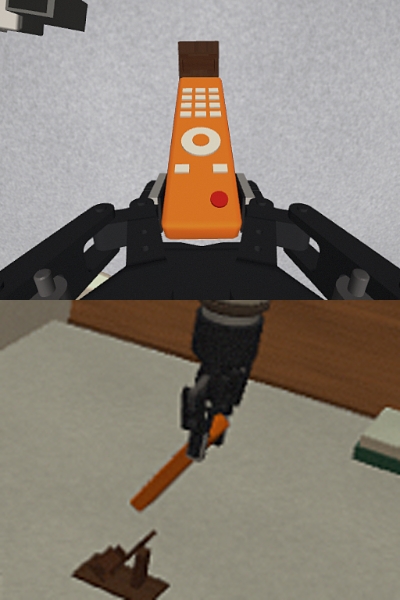

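The remote is firmly held (opening 44 mm) and clear of the rest, still leaning about 30° with its foot ahead. I'll carry it so the foot is over the pocket and re-measure there.

```bash
python3 -m creep '{"slide":[[15,-33,-10],[30,-66,-20],[47,-100,-20],[64,-133,-20],[80,-166,-20],[96,-199,-20],[112,-232,-20],[112,-232,-20]],"roll":[2,4,6,8,10,12,12.6,12.6],"hand":[0,0,0,0,0,0,0,0]}';  python3 -m creep '{"slide":[[0,0,0],[0,0,0]],"roll":[0,0],"hand":[0,0]}'
python3 - <<'E'
from fit import *
s=manip.state(); w=save('wrist','w3.png');b=save('side','s3.png');print(s['clock'],np.round(s['eef_pos'],4))
C=np.array([.596,-.0716,0]);R=Rm(np.radians(-15.1),0)
P=[C+R@[sx*.021,sy*.034,.08] for sx,sy in((1,1),(1,-1),(-1,-1),(-1,1))]
big=cv2.resize(w[:,:,::-1],(800,600))[:400].copy();k=800/512
for a in proj('wrist',P,s): print(a.round(0)); cv2.circle(big,(int(a[0]*k),int(a[1]*k)),3,(0,255,0),-1)
cv2.imwrite('pics/c3.png',big)
c=b[100:220,180:340];cv2.imwrite('pics/c3s.png',cv2.resize(c,None,fx=4,fy=4,interpolation=cv2.INTER_CUBIC)[:,:,::-1])
E
```

```text
clock: 4.15
eef_pos: [0.5293, -0.0434, 0.2462]
eef_rot: [[0.968, -0.251, 0.001], [-0.251, -0.968, 0.006], [-0.001, -0.006, -1.0]]
wrist_force: [0.7, 0.9, -1.6]
opening: 0.0436
clock: 4.32
eef_pos: [0.5264, -0.053, 0.2456]
eef_rot: [[0.966, -0.26, -0.003], [-0.26, -0.966, 0.0], [-0.003, 0.001, -1.0]]
wrist_force: [-0.9, 0.2, -0.8]
opening: 0.0438
4.3167 [ 0.5264 -0.053   0.2456]
[225.  84.]
[289.  84.]
[288. 125.]
[226. 125.]
```

View pics/c3.png

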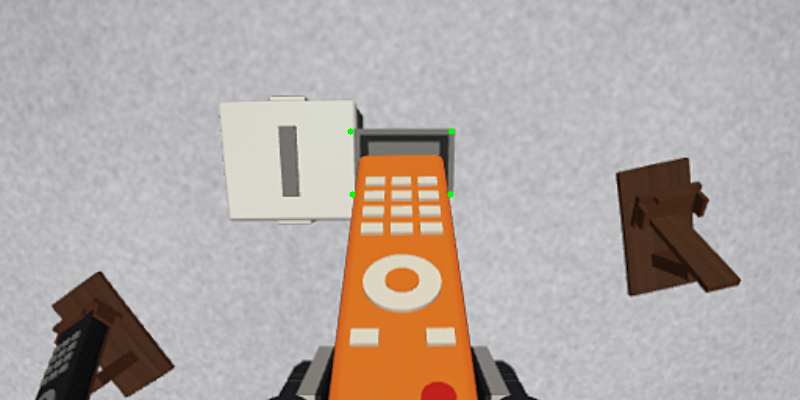

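View pics/c3s.png

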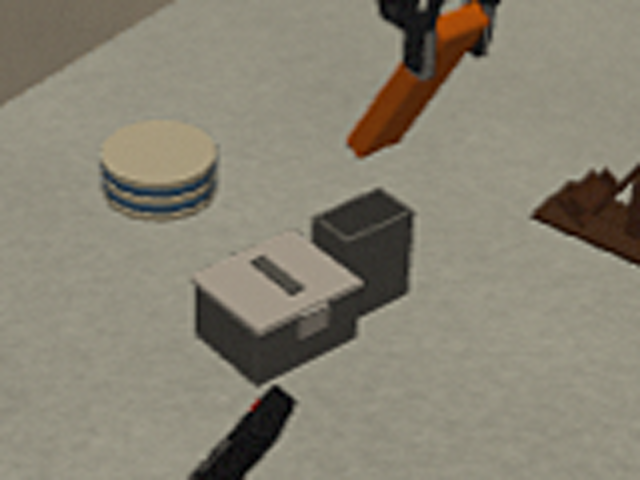

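The wrist view shows the pocket rim at columns 356–455. That is about 2.5 mm further to −y than my estimate, and its yaw agrees. The foot edge is at columns 362–440, row 157. I'll estimate the tilt in the hand.

Run:
```python
from fit import *
s=manip.state(); R0=np.array(s['eef_rot']);yaw=np.arctan2(R0[1,0],R0[0,0]);t=s['eef_pos']
k=512/800
W=[(np.array([.01,.022,-.08]),(362*k,156*k)),(np.array([.01,-.022,-.08]),(440*k,156*k))]
S=[(np.array([.01,.022,-.08]),(267,136.2)),(np.array([-.01,.022,-.08]),(270.5,139.2)),(np.array([-.01,-.022,-.08]),(280,135))]
def f(p):
    R=Rm(yaw,p[0]);o=np.array(t)+[0,0,.02]+Rm(yaw,0)@[0,p[1],0]-R@[p[2],0,p[3]]
    r=[(proj('wrist',[o+R@a for a,_ in W],s)-[b for _,b in W]).ravel(),(proj('side',[o+R@a for a,_ in S])-[b for _,b in S]).ravel(),[(p[2])/.004,(p[3]-.06)/.004]]
    return np.concatenate(r)
q=least_squares(f,[.52,0,0,.06],x_scale=[.1,.01,.01,.01]);p=q.x;print(np.degrees(p[0]),p[1:].round(4),q.fun.round(1))
R=Rm(yaw,p[0]);o=np.array(t)+[0,0,.02]+Rm(yaw,0)@[0,p[1],0]-R@[p[2],0,p[3]]
C=np.array([.5963,-.0743,.08])
for e in(.01,-.01): print('foot edge in pocket frame mm',(1e3*Rm(yaw,0).T@(o+R@[e,0,-.08]-C)).round(1))
print('tcp in pocket',(1e3*Rm(yaw,0).T@(t-C)).round(1))
```

```text
28.69586354063098 [-0.     -0.0009  0.0565] [-1.7 -0.   2.1 -0.1 -1.  -0.6 -0.8  1.8  0.9  1.1 -0.2 -0.9]
foot edge in pocket frame mm [ 2.4  0.7 71.6]
foot edge in pocket frame mm [-15.1   0.7  62. ]
tcp in pocket [-72.6   0.7 166.1]
```

```bash
python3 -m creep '{"slide":[[6,1,15],[12,1,35],[12,1,50],[12,1,60],[12,1,70],[12,1,80],[12,1,80],[12,1,80]],"roll":[0,0,0,0,0,0,0,0],"hand":[0,0,0,0,0,0,0,0]}'
python3 - <<'E'
from h import *
s=manip.state(); w=save('wrist','w4.png');b=save('side','s4.png');print(s['clock'],np.round(s['eef_pos'],4))
c=cv2.resize(b[110:200,200:320],(480,360),interpolation=cv2.INTER_CUBIC)
d=cv2.resize(w[20:170,156:356],(480,240*3//2),interpolation=cv2.INTER_CUBIC)
cv2.imwrite('pics/c4.png',cv2.resize(np.hstack([c,d]),(800,300))[:,:,::-1])
E
```

```text
clock: 5.08
eef_pos: [0.5385, -0.0571, 0.167]
eef_rot: [[0.965, -0.261, -0.001], [-0.261, -0.965, 0.0], [-0.001, 0.0, -1.0]]
wrist_force: [-0.1, -0.0, -0.4]
opening: 0.0439
5.0833 [ 0.5385 -0.0571  0.167 ]
```

View pics/c4.png

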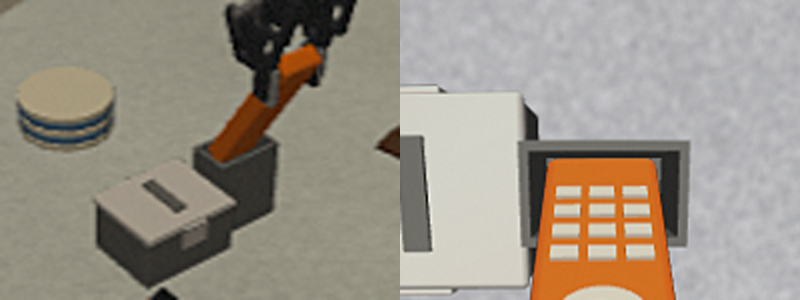

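The foot is inside the mouth and laterally centred: foot columns 547–660 against 530–680 inside. No contact force so far. Next I'll swing it upright against the far wall.

```bash
python3 -m creep '{"slide":[[4,0,0],[8,0,0],[12,0,0],[16,0,0],[20,0,0],[20,0,0]],"roll":[0,0,0,0,0,0],"hand":[0,0,0,0,0,0]}' 20;  python3 -m creep '{"slide":[[5,0,0],[10,0,0],[15,0,0],[20,0,0],[25,0,0],[25,0,0]],"roll":[0,0,0,0,0,0],"hand":[0,0,0,0,0,0]}' 20
python3 - <<'E'
from h import *
s=manip.state(); w=save('wrist','w5.png');b=save('side','s5.png');print(s['clock'],np.round(s['eef_pos'],4))
c=cv2.resize(b[110:200,200:320],(480,360),interpolation=cv2.INTER_CUBIC)
d=cv2.resize(w[50:200,156:356],(480,360),interpolation=cv2.INTER_CUBIC)
cv2.imwrite('pics/c5.png',cv2.resize(np.hstack([c,d]),(800,300))[:,:,::-1])
E
```

```text
clock: 5.68
eef_pos: [0.5591, -0.0624, 0.1672]
eef_rot: [[0.965, -0.261, 0.001], [-0.261, -0.965, 0.0], [0.001, -0.0, -1.0]]
wrist_force: [-0.8, -0.6, -0.5]
opening: 0.0436
clock: 6.18
eef_pos: [0.5835, -0.0691, 0.1672]
eef_rot: [[0.965, -0.261, 0.001], [-0.261, -0.965, 0.0], [0.001, -0.0, -1.0]]
wrist_force: [-1.0, -0.7, -0.9]
opening: 0.0434
6.1833 [ 0.5835 -0.0691  0.1672]
```

View pics/c5.png

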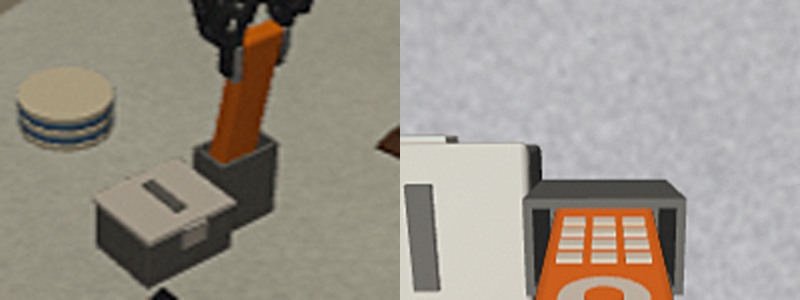

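```bash
python3 -m creep '{"slide":[[5,1,0],[10,1,0],[15,1,0],[19,1,0],[19,1,0]],"roll":[0,0,0,0,0],"hand":[0,0,0,0,0]}' 20;  python3 -m creep '{"slide":[[-1,0,6],[-2,0,12],[-2,0,18],[-2,0,24],[-2,0,30],[-2,0,36],[-2,0,36]],"roll":[0,0,0,0,0,0,0],"hand":[0,0,0,0,0,0,0]}' 20
```

```text
clock: 6.7
eef_pos: [0.6013, -0.075, 0.1672]
eef_rot: [[0.965, -0.261, 0.001], [-0.261, -0.965, 0.0], [0.001, -0.0, -1.0]]
wrist_force: [-0.6, 0.2, -1.4]
opening: 0.0438
clock: 7.28
eef_pos: [0.5974, -0.0741, 0.1295]
eef_rot: [[0.965, -0.261, -0.002], [-0.261, -0.965, 0.0], [-0.002, 0.0, -1.0]]
wrist_force: [-1.3, -0.2, -0.6]
opening: 0.0437
```

```bash
python3 -m creep '{"slide":[[0,0,2],[0,0,4],[0,0,6],[0,0,6]],"roll":[0,0,0,0],"hand":[0,0,0,0]}' 20;  python3 -m creep '{"slide":[[0,0,1.5],[0,0,3],[0,0,3]],"roll":[0,0,0],"hand":[0,0,0]}' 20; python3 -m creep '{"slide":[[0,0,1.5],[0,0,3],[0,0,3]],"roll":[0,0,0],"hand":[0,0,0]}' 20
python3 - <<'E'
from h import *
s=manip.state(); w=save('wrist','w6.png');b=save('side','s6.png');print(s['clock'],np.round(s['eef_pos'],4))
c=cv2.resize(b[110:200,200:320],(480,360),interpolation=cv2.INTER_CUBIC)
d=cv2.resize(w[100:250,156:356],(480,360),interpolation=cv2.INTER_CUBIC)
cv2.imwrite('pics/c6.png',cv2.resize(np.hstack([c,d]),(800,300))[:,:,::-1])
E
```

```text
clock: 7.62
eef_pos: [0.5983, -0.0741, 0.125]
eef_rot: [[0.965, -0.261, -0.0], [-0.261, -0.965, -0.0], [-0.0, 0.0, -1.0]]
wrist_force: [-1.1, 0.4, -0.6]
opening: 0.0439
clock: 7.87
eef_pos: [0.5983, -0.0741, 0.122]
eef_rot: [[0.965, -0.261, -0.0], [-0.261, -0.965, -0.0], [-0.0, 0.0, -1.0]]
wrist_force: [0.2, -0.8, -1.4]
opening: 0.0437
clock: 8.12
eef_pos: [0.5986, -0.0741, 0.1194]
eef_rot: [[0.965, -0.261, 0.0], [-0.261, -0.965, -0.0], [0.0, 0.0, -1.0]]
wrist_force: [-0.0, -0.1, 0.5]
opening: 0.0438
8.1167 [ 0.5986 -0.0741  0.1194]
```

View pics/c6.png

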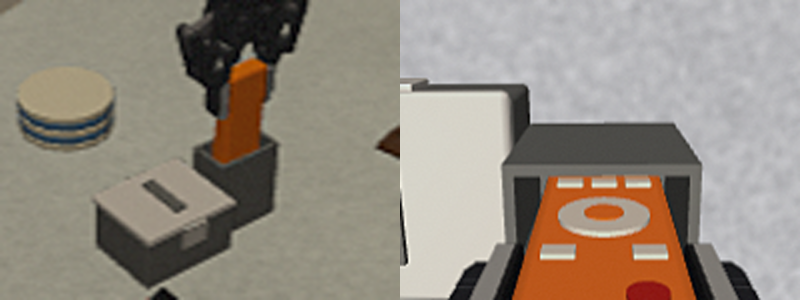

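The remote is upright in the pocket with no floor reaction yet. I'll keep inching down until there is one.

```bash
for i in 1 2; do :; done; python3 -m creep '{"slide":[[0,0,1],[0,0,2],[0,0,2]],"roll":[0,0,0],"hand":[0,0,0]}' 20|sed -n '2p;6,9p'; python3 -m creep '{"slide":[[0,0,1],[0,0,2],[0,0,2]],"roll":[0,0,0],"hand":[0,0,0]}' 20|grep -E "pos|force"
```

```text
eef_pos: [0.5998, -0.0743, 0.1192]
eef_pos: [0.6015, -0.0746, 0.1189]
wrist_force: [-2.1, -1.6, 16.8]
```

Floor contact: z stalled at 0.119 with 17 N upward. I'll ease the press, open, and retreat straight up.

```bash
python3 -m creep '{"slide":[[0,0,-3],[0,0,-3],[0,0,-3],[0,0,-3],[0,0,-3],[0,0,-3],[0,0,-3]],"roll":[0,0,0,0,0,0,0],"hand":[0,0,1,1,1,1,1]}' 20;  python3 -m creep '{"slide":[[0,0,-10],[0,0,-30],[0,0,-60],[0,0,-90],[-20,0,-120],[-40,0,-130],[-40,0,-130]],"roll":[0,0,0,0,0,0,0],"hand":[1,1,1,1,1,1,1]}'
python3 - <<'E'
from fit import *
s=manip.state(); w=save('wrist','w7.png');b=save('side','s7.png');print(s['clock'],np.round(s['eef_pos'],4))
c=b[110:200,200:320]
R=Rm(np.radians(-15.1),0);P=[np.array([.5963,-.0743,.164])+R@[x*.01,y*.022,0] for x in(-1,1) for y in(-1,1)]
print('expected cap corners side',((proj('side',P)-[200,110])*400/120).round(0).tolist())
c=cv2.resize(c,(400,300),interpolation=cv2.INTER_CUBIC)
d=cv2.resize(w,(400,300))
cv2.imwrite('pics/c7.png',np.hstack([c,d])[:,:,::-1])
E
```

```text
clock: 9.3
eef_pos: [0.5982, -0.074, 0.1179]
eef_rot: [[0.965, -0.261, -0.001], [-0.261, -0.965, 0.0], [-0.001, -0.0, -1.0]]
wrist_force: [-0.0, 0.1, -0.5]
opening: 0.0854
clock: 9.88
eef_pos: [0.5592, -0.062, 0.2524]
eef_rot: [[0.966, -0.259, 0.004], [-0.259, -0.966, -0.002], [0.004, 0.0, -1.0]]
wrist_force: [0.2, 0.0, 0.5]
opening: 0.0854
9.8833 [ 0.5592 -0.062   0.2524]
expected cap corners side [[268.0, 63.0], [230.0, 79.0], [253.0, 54.0], [216.0, 70.0]]
```

View pics/c7.png

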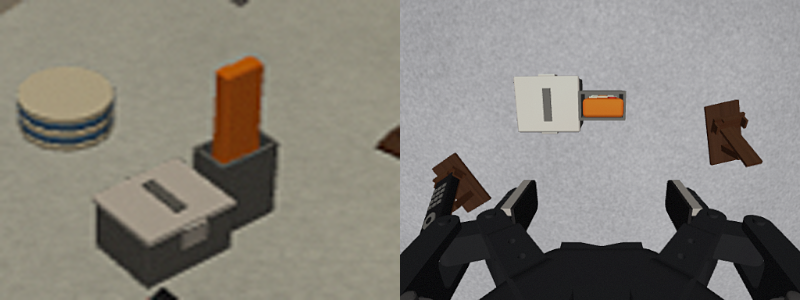

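The remote stands upright in the pocket, and its cap corners match the seated prediction within a few pixels. The gripper is open and clear.

```bash
python3 -m creep '{"slide":[[0,0,0],[0,0,0],[0,0,0]],"roll":[0,0,0],"hand":[1,1,1]}'; python3 -c "
from workcell import manip; print(manip.sign_off())"
```

```text
clock: 10.23
eef_pos: [0.5597, -0.0638, 0.2472]
eef_rot: [[0.965, -0.261, -0.001], [-0.261, -0.965, 0.001], [-0.002, -0.0, -1.0]]
wrist_force: [-0.5, 0.1, -0.0]
opening: 0.0852
the job is handed in; nothing more can be done
None
```

The orange remote is standing upright in the organiser's open pocket, and I handed the job in at about 10 s; sign-off reports no verdict.

**What I did:** I gripped the remote across its width near the top and drew it about 64 mm along its own length, off the rest. I put its foot in the pocket mouth still leaning about 29°, then swung it upright against the far wall. I lowered it until the floor pushed back, let go, and pulled the gripper up and away.

**Last checks:**
- **Seating:** before release, the tool stopped descending at a TCP height of 0.119 m, with 17 N upward on the wrist. In the final side view the remote's top corners were within a few pixels of where a seated remote should show.
- **Gripper:** it was open and above everything, with the wrist force near zero.
- **Black remote and photo frame:** the arm never went near either one. The black remote showed on its rest in the last wrist picture, but only part of it was in view. I did not re-measure it, and I did not look at the frame again.

**Disagreements:** the first fit had the rest's yaw off by about 2.5° and the pocket about 2.5 mm too far left (+y). I corrected both from the wrist camera before acting on them.

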